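# Open the retaining gate of the vibrating mould table and slide the mould home

### The arm

A 6-joint arm with a two-finger parallel gripper is mounted at the origin on a cart in front of the work surface, level with it; the furniture and walls round the work are solid. World frame = base frame: x ahead of the robot, y to its left, z up, the work surface at z = 0. Lengths are in mm, angles in rad, forces in N, time in s.
With the tool pointing down it reaches from about 375 to 900 mm from the base axis. Payload 3.1 kg.
Tool frame: the origin (TCP) lies on the centre line of the jaws, within the pads' length; the fingertips stand 11 mm ahead of it and the grasp point (between the pads) lies 8 mm behind it; z points along the fingers, y is the direction in which the jaws open and shut (so a half turn about z gives the same grasp; the last joint's range is limited). The gripper opens to 85 mm and grips with 20 to 120 N. Pads are 22 mm wide; open, the fingers measure 114 mm over their backs; the gripper's body (76 mm by 85 mm) begins 54 mm behind the grasp point. The pads swing forward as they close: fully open they stand 13 mm farther back than shut.
Start: joints at [-1.433, 0.527, 1.433, -0, 1.181, -0.178], TCP at [194.727, -593.867, 242.31] pointing down, gripper open.
Joint ranges: [-3.08, 3.08], [-0.75, 2.2], [0.22, 2.44], [-1.43, 4.57], [0, 2.65], [-2.85, 2.85]. Speed limits (rad/s): [2.79, 2.79, 3.14, 3.14, 3.14, 3.14].

### API

Orientations are given as a unit quaternion [w, x, y, z].
In Python, from workcell import * gives the robot as it stands. The module is installed in compiled form; this text tells all that it offers.
- The arm moves only by the tool apply_moves, never from a script. Its argument "increments" is a list of rows, each a list of 3 entries, a list of its own where there are three numbers: the shift along the tool's x, y, z in m, then the turn, a rotation vector about the tool's x, y, z in degrees, then the opening, from 0 (shut) to 1 (fully open). A call has 1 to 20 rows; each row is the pose to reach, as a shift and turn from the pose commanded when the call began, along the tool's axes at that moment; what a row does not reach only later rows make up. A row lasts 1/8 s, in which the tool goes at most 62.5 mm and 10.7 degrees, less where a joint would pass 70% of its speed; a pose out of reach is approached as far as the arm can. A call with a gripper value outside its range is refused whole. The fingers move at their own pace and stop on an object; "squeeze" is the grip in N (left out, the last holds). Time passes only in rows, so rows that repeat a pose let the fingers close. It gives the time, the measured TCP pose, the force and the opening at its end, in the units of the state.
- state(): the state, without advancing time (a new reading comes with each control period).
- snapshot(name): name is "scene" or "top" or "wrist"; returns (picture, depth): 480x640x3 uint8, red, green, blue; 480x640 float32, mm along the optical axis (not along the pixel's ray), 0 where there is no reading.
- calibration(name): a dict with "vertical_fov" (degrees; the focal length in pixels is half the picture's height over the tangent of half this angle, whatever the lens; pixels are square), "cx", "cy" (the principal point, pixels), "rvec" (rotation vector, rad) and "tvec" (3), from world to camera coordinates, as OpenCV has them. Camera axes: x right, y down, z forward; pixel columns grow to the right and rows downward; lengths in mm; the calibration is good to about 2 mm. A picture is of the moment at which its call begins: read the wrist's pose just before it. calibration takes no time and is no camera call; for the wrist camera it gives the pose at the moment of the call.
- job_done(): hands the job in, once; it reports no verdict.
The state is a dict: "time_s": time; "qpos": joint angles; "joint_vel": joint speeds; "effort": joint torques, N m; "eef_pos": TCP position; "orientation": TCP orientation; "wrist_force": force on the tool from outside, world axes, zero at the start; "ft_torque": the same for the moment, N m; "width": finger opening in mm.
Only numpy, scipy, OpenCV 4.12 (cv2) and the standard library are available. Lean on these libraries where they do the work, as an engineer would, in place of code of your own. Each camera call takes 0.05 s, during which the arm holds its last target.

### The job

Get the vibrating mould table ready for pouring: with your fingers, push its counterweighted gate up by the cross bar past the balance point, so that it tips over and stays raised on its own, without flinging or forcing it. Then push the praline mould that waits on the front of the tray back along the tray until it lies square and flush against the rear stop. Push only: do not grip or lift anything, keep off the two counterweights and leave the other things on the table where they are.

Things in the scene. Friction and masses are not known exactly. Their poses are not given: they have to be found in the camera images.
- shaker: fixed vibrating mould table, grey housing under a steel tray. Origin at table level under it; x = feed direction (tray's open front to rear stop), y its left, z up. Mm in its frame: tray floor z 64, x -200 to 75; side lips at y +-140, top z 76; rear stop x 75, top z 80; rear beam x 75 to 185, y +-228, top z 48. Free down to the table at |y| over 150, x below 70
- seat (a point): point on the tray floor above which the mould's centre lies when it is home against the rear stop: 17 mm in machine x, on its middle line; axes as shaker
- gate (a joint): gate angle: 0 down (bar across the tray on the side lips, 13 mm above the tray floor, too low for the mould to pass), growing as the bar goes up. Below about 0.8 it falls shut, above it tips over by itself to its stop at 1.66, where the counterweights sit on rubber buffers. Damped; 2 to 4 N upward at the bar moves it
- gate_hinge (a point): middle of the gate's hinge shaft, 105 mm above the table; the shaft runs along machine y. The cross bar's centre line is 156 mm from it (with the gate down 155 mm towards the machine's front and 21 mm lower)
- crossbar: cross bar of the gate, a 14 mm steel tube 424 mm long along machine y; its ends stand out past both sides of the tray and carry black plastic grip sleeves. Origin on the hinge axis; turns with the gate
- grip_left (a point): middle of the black grip sleeve on the bar's left end (machine +y, 194 mm off the middle line): sleeve 21 mm in diameter, 60 mm long along machine y (164 to 224 mm off the middle line), centre 84 mm above the table with the gate down; its inner end meets the gate's side arm at 152 to 160 mm
- grip_right (a point): the same on the right end (machine -y)
- weights: the two dark steel counterweights, 44 mm in diameter and 40 mm wide, on short cranked tails outside the hinge brackets (machine y +-184 to 224; with the gate down 20 mm behind and 50 mm above the hinge axis); they turn with the gate. Not to be touched
- mould: brown silicone praline mould, 249 mm long (along machine y), 116 mm deep, rim 16 to 22 mm high, stiff, 0.2 to 0.42 kg; lies on the front of the tray, a little askew. Origin under its centre; its own x is the long side, its own y points against the feed direction or nearly so
- mould_mid (a point): middle of that mould, 11 mm above its underside
- spare_mould: second brown silicone mould lying flat on the table to the left, 249 x 116 x 18 mm; a bystander, origin under its middle
- scraper: bench scraper with black grip, 105 x 152 x 21 mm; a bystander, origin under its middle
- palette_knife: offset palette knife with wooden handle, 245 x 23 x 14 mm; a bystander, origin under its middle
- tape: roll of masking tape lying flat, 96 mm in diameter, 25 mm high; a bystander, origin under its middle
- fork: dipping fork with wooden handle, 200 x 15 x 12 mm; a bystander, origin under its middle

How it is judged (in metres and radians):
On the way, in this order (a step that is already met when the one before it is completed fails the run):
1. the fingers push the gate's cross bar up (contact force between the fingers and crossbar above 0.3 N and value of joint gate between 0.25 and 1.2 rad), for 0.1 s.
2. the gate rests raised on its own, untouched, with the mould still in front of it (value of joint gate above 1.55 rad and velocity of joint gate below 0.1 rad/s and contact force between the fingers and crossbar below 0.1 N and x of mould_mid in the frame of seat below -0.05 m), for 0.3 s.
3. the mould lies home against the rear stop (x of mould_mid in the frame of seat between -0.005 and 0.008 m and angle between the y axis of mould and the x axis of shaker, either way round below 0.06 rad and z of mould_mid in the frame of seat between 0.006 and 0.016 m and angle between mould's own z axis and vertical below 0.06 rad), for 0.2 s.
At the end, for the whole second after the job is handed in: the gate stays raised by itself at its stop (joint over 1.55), and the mould lies flat and still on the tray, within 5 mm of the rear stop and square to it within 0.06 rad; nothing touched (all of step 3 and value of joint gate above 1.55 rad and velocity of joint gate below 0.05 rad/s and linear speed of mould below 0.01 m/s).
It fails at once if the mould was lifted or tipped (z of mould_mid in the frame of seat above 0.024 m or angle between mould's own z axis and vertical above 0.2 rad).
It fails at once if a counterweight was touched (contact force between any of the fingers, the arm and weights above 1 N).
It fails at once if the gate was gripped or forced (over 30 N on its bar) (contact force between the fingers and crossbar above 30 N).
It fails at once if the gate was flung open (velocity of joint gate above 5 rad/s).
It fails at once if a bystander was moved (distance of any of fork, spare_mould, scraper, palette_knife, tape from where it was at the start of the episode above 0.02 m).
It also fails if it takes over 58 s, if anything falls off the work surface, if the arm or the gripper's body presses on something with over 40 N, if the wrist force passes 120 N, or if a joint passes its speed limit or range.

## Working session

There is one attempt and no reset: what is moved stays moved. The work goes in short steps, Python scripts to look and compute and a tool call to move; the robot and the scene stay as the last step left them, time stands still between calls to the robot, and variables do not carry over. Pictures are saved under pics/ and viewed, and the job is handed in when it is done.

Besides the shell and the picture viewer there is one more tool, called after "Emit:" as name(argument=value, ...) on one line, values as JSON. apply_moves: Moves the arm, as the interface text tells. Its arguments: {"type":"object","properties":{"increments":{"type":"array"},"squeeze":{"type":"number"}},"required":["increments"]}

```bash
mkdir -p pics
cat > h.py <<'E'
from workcell import *
import numpy as np, cv2
def K(c):
    f=240/np.tan(np.radians(c["vertical_fov"])/2)
    return np.array([[f,0,c["cx"]],[0,f,c["cy"]],[0,0,1.]])
def save(n,fn):
    c=calibration(n); p,d=snapshot(n); cv2.imwrite("pics/"+fn+".png",p[:,:,::-1]); np.savez("pics/"+fn+".npz",p=p,d=d,K=K(c),rvec=np.array(c["rvec"]),tvec=np.array(c["tvec"])); return p,d,c
def load(fn): return np.load("pics/"+fn+".npz")
def ray(z,u,v):
    R=cv2.Rodrigues(z["rvec"].astype(float).reshape(3))[0]; t=z["tvec"].astype(float).reshape(3)
    dc=np.linalg.inv(z["K"])@np.array([u,v,1.]); return -R.T@t, R.T@dc
def onz(z,u,v,h):
    o,d=ray(z,u,v); return o+d*(h-o[2])/d[2]
def dep(z,u,v):
    o,d=ray(z,u,v); return o+d*z["d"][int(round(v)),int(round(u))]
E
python3 - <<'E'
from h import *
print(state())
for n in("scene","top","wrist"):
    p,d,c=save(n,n+"0"); print(n,c)
E
```

```text
{'time_s': 0.0, 'qpos': array([-1.43251791e+00,  5.28461628e-01,  1.43391905e+00,  2.32746516e-05,
        1.18141945e+00, -1.78510830e-01]), 'joint_vel': array([ 0.00159835, -0.00126373, -0.00011096, -0.00049253,  0.00254939,
        0.00030367]), 'effort': array([ 2.78023526e-04, -4.42346478e+01, -1.78026778e+01, -2.40813142e-04,
        8.45142582e-03, -7.76430312e-06]), 'eef_pos': array([ 194.62689202, -593.18099058,  241.33107132]), 'orientation': array([-1.10330058e-03,  9.87481874e-01,  1.57728659e-01,  3.29607359e-05]), 'wrist_force': array([-0.57559544, -0.17642636,  0.47902841]), 'ft_torque': array([-0.01440698, -0.04480446,  0.01722013]), 'width': 85.16136974437802}
scene {'vertical_fov': 51.458433131665444, 'cx': 325.2797014158115, 'cy': 237.8083033688979, 'rvec': array([ 1.13344951, -2.01811371,  1.22912063]), 'tvec': array([245.90784628, 321.18297045, 819.32800217])}
top {'vertical_fov': 57.186683710474945, 'cx': 312.3748911601469, 'cy': 236.24093191661024, 'rvec': array([ 2.18021356, -2.12064726,  0.17407201]), 'tvec': array([ -52.36777054,  556.38531679, 1086.49449052])}
wrist {'vertical_fov': 64.97302533146313, 'cx': 327.2277873402081, 'cy': 243.0834998710817, 'rvec': array([-2.36684528,  1.71623188,  0.22830981]), 'tvec': array([-623.81301104,  -31.59986075,  378.42099512])}
```

View pics/scene0.png

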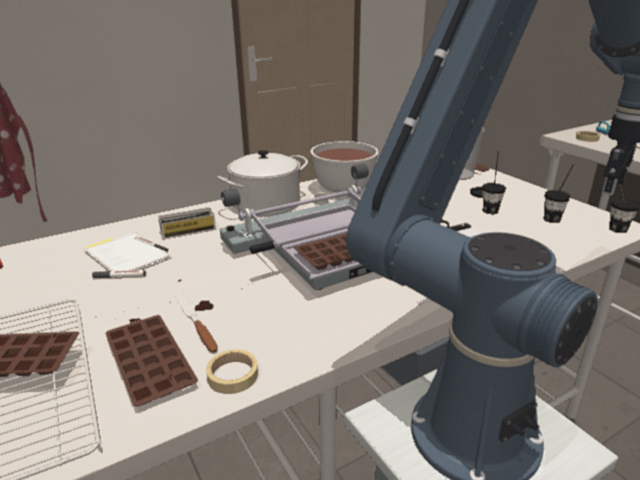

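View pics/top0.png

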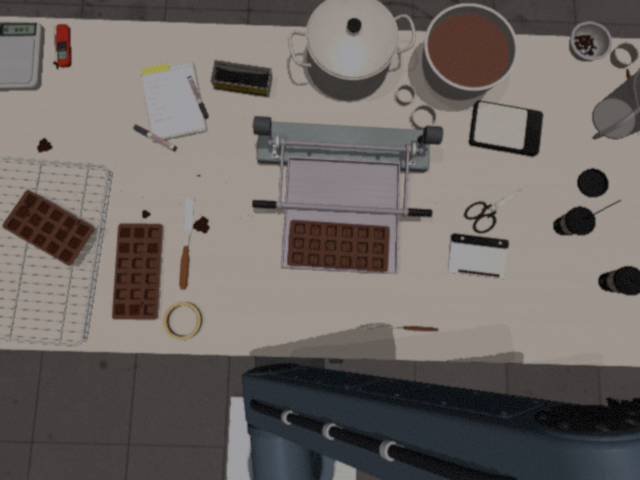

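The top view shows the machine at about (342,200) with grips at (265,205) and (420,212). The mould is at (340,246), the fork at (400,327), and the scraper at (478,255). I'll zoom in and measure next.

Run:
```python
from h import *
z=load("top0"); p=z["p"][100:290,230:450,::-1]
cv2.imwrite("pics/crop.png",cv2.resize(p,None,fx=3.6,fy=3.1*1,interpolation=cv2.INTER_CUBIC))
hsv=cv2.cvtColor(z["p"],cv2.COLOR_RGB2HSV)
# black grips
m=(z["p"].max(2)<60).astype(np.uint8)
n,l,s,c=cv2.connectedComponentsWithStats(m[100:290,230:450])
for i in range(1,n):
    if s[i,4]>30: print("blk",s[i]+[230,100,0,0,0],c[i]+[230,100], onz(z,*(c[i]+[230,100]),84))
# mould
m=((hsv[...,0]<12)&(hsv[...,1]>90)&(z["p"][...,0]>30)).astype(np.uint8)
m=cv2.morphologyEx(m,cv2.MORPH_CLOSE,np.ones((7,7)))
n,l,s,c=cv2.connectedComponentsWithStats(m)
for i in range(1,n):
    if s[i,4]>800:
        cnt=cv2.findContours((l==i).astype(np.uint8),0,1)[0][0]
        r=cv2.minAreaRect(cnt.astype(np.float32)); b=cv2.boxPoints(r)
        print("brown",s[i],r); 
        if 280<r[0][0]<400 and r[0][1]>200:
            W=np.array([onz(z,*q,83) for q in b]);print(W,W.mean(0))
            for k in range(4): print(np.linalg.norm(W[k]-W[k-1]),np.degrees(np.arctan2(*(W[k]-W[k-1])[[1,0]])))
```

```text
blk [254 118  17  18 176] [262.86931818 128.54545455] [825.57041782  97.29873546  84.        ]
blk [417 127  24  21 257] [428.3618677  137.23735409] [ 816.13808662 -326.61930327   84.        ]
blk [259 161  21   3  46] [269.30434783 161.84782609] [737.96723142  77.28900127  84.        ]
blk [410 169  16   3  36] [417.25       169.88888889] [ 728.68792961 -297.31096636   84.        ]
blk [253 201  23   8 157] [264.05732484 204.13375796] [628.54655903  85.84984658  84.        ]
blk [408 209  24   7 147] [419.18367347 212.27891156] [ 619.39259818 -301.20224038   84.        ]
blk [294 223  12  11  57] [299.15789474 226.56140351] [574.53101216  -3.15009018  84.        ]
blk [310 224  11  12  55] [315.32727273 228.32727273] [571.27239684 -43.22180207  84.        ]
blk [326 225  11  11  60] [331.45 229.05] [570.62321953 -83.12359464  84.        ]
blk [342 226  11  11  60] [347.16666667 230.05      ] [ 569.24957648 -122.05673459   84.        ]
blk [358 227  11  11  54] [364.44444444 231.03703704] [ 568.02016688 -164.87428581   84.        ]
blk [374 228  11  11  56] [380.28571429 231.44642857
[... 1416 characters left out ...]
83.01585388183594, 44.86941146850586), 30.033281326293945)
brown [ 288  221  101   50 4315] ((338.064208984375, 245.5376434326172), (99.04680633544922, 44.03558349609375), 3.814074993133545)
[[ 480.63679275   23.19191827   83.        ]
 [ 589.84664179   19.75450893   83.        ]
 [ 580.44777625 -225.80204845   83.        ]
 [ 471.23898074 -218.71649036   83.        ]] [ 530.54254788 -100.3930279    83.        ]
242.09088589883547 87.77525580266112
109.26393233828689 -1.8028048685872329
245.7363659391745 -92.19196987898516
109.43841259416585 176.28780487607878
brown [ 113  224   49   95 4105] ((136.88792419433594, 271.4051818847656), (43.74790573120117, 95.7168960571289), 3.3664605617523193)
```

View pics/crop.png

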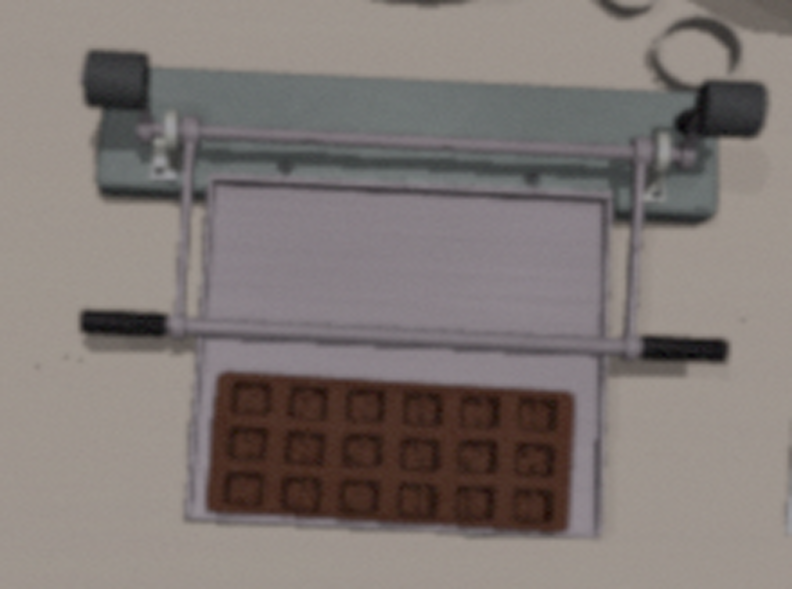

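View pics/wrist0.png

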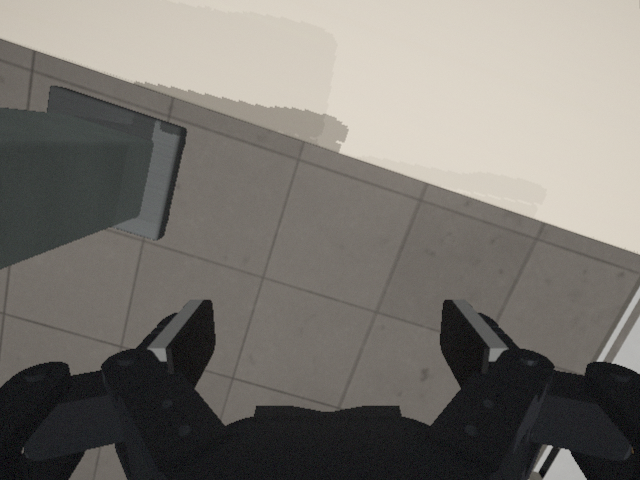

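The crop shows the tray front edge at about crop (185,520)–(600,537) and the rear stop edge at (210,180)–(608,200). I'll use these to fix the machine frame.

Run:
```python
from h import *
z=load("top0")
f=lambda a,b:(230+a/3.6,100+b/3.1)
for n,a,b,h in[("frontL",185,520,64),("frontR",600,537,64),("stopL",210,181,80),("stopR",608,200,80),("hingeL",190,127,105),("hingeR",640,146,105)]:
    print(n,onz(z,*f(a,b),h))
for n,u,v,h in [("scraperTL",453,233,5),("scraperBR",506,276,5),("knife",185,200,0),("knifeb",184,287,0),("fork",437,329,0),("forkt",365,327,0),("tape",182,320,10),("spare",162,224,18),("spare2",113,319,18)]: print(n,onz(z,u,v,h))
```

```text
frontL [473.05532624  38.09059779  64.        ]
frontR [ 467.36391196 -248.72643853   64.        ]
stopL [749.88922743  29.82423657  80.        ]
stopR [ 742.62433815 -251.58780046   80.        ]
hingeL [786.21209636  43.97359441 105.        ]
hingeR [ 780.32426422 -268.70984388  105.        ]
scraperTL [ 582.61912562 -411.42376714    5.        ]
scraperBR [ 472.14238375 -549.04145919    5.        ]
knife [652.10318392 306.25361424   0.        ]
knifeb [420.76230596 292.86424091   0.        ]
fork [ 330.53025115 -366.285735      0.        ]
forkt [ 330.81121176 -179.61140804    0.        ]
tape [336.83059787 289.40330201  10.        ]
spare [582.14340488 356.49813035  18.        ]
spare2 [335.18679822 460.98188871  18.        ]
```

Emit:
apply_moves(increments=[[[0,0,0],[0,10,0],0],[[0,0,0],[0,20,0],0],[[0,0,0],[0,20,0],0]])

```text
time_s: 0.52
eef_pos: [192.1, -594.5, 240.9]
orientation: [-0.028, 0.973, 0.153, 0.171]
wrist_force: [0.9, 0.6, -0.0]
width: 32.2
```

Run:
```python
from h import *
print(state())
```

```text
{'time_s': 0.525, 'qpos': array([-1.5890968 ,  0.55838443,  1.43075844,  0.34172626,  1.28832299,
       -0.44867184]), 'joint_vel': array([ 0.05567591, -0.02265333,  0.00580512, -0.0273045 , -0.00738441,
        0.03633252]), 'effort': array([ -1.01797365, -44.56499219, -17.22671449,   1.2054434 ,
         0.5575167 ,  -0.20964355]), 'eef_pos': array([ 192.10159431, -594.46010306,  240.93170676]), 'orientation': array([-0.02813071,  0.97295374,  0.15291089,  0.17084479]), 'wrist_force': array([ 0.85963019,  0.58028143, -0.04206619]), 'ft_torque': array([-0.02749125,  0.17326221, -0.02770959]), 'width': 32.21268006333958}
```

```bash
cat >> h.py <<'E'
from scipy.spatial.transform import Rotation as Ro
def cur():
    s=state(); w,x,y,zz=s["orientation"]; return s["eef_pos"],Ro.from_quat([x,y,zz,w])
def Rtool(a,e):
    a,e=np.radians([a,e]); d=np.array([np.cos(a)*np.cos(e),np.sin(a)*np.cos(e),-np.sin(e)])
    x=np.array([np.cos(a)*np.sin(e),np.sin(a)*np.sin(e),np.cos(e)]); return Ro.from_matrix(np.c_[x,np.cross(d,x),d])
def inc(pos,R):
    p,R0=cur(); return np.round(R0.inv().apply(np.array(pos)-p)/1000,4).tolist(), np.round(np.degrees((R0.inv()*R).as_rotvec()),2).tolist()
E
python3 - <<'E'
from h import *
R=Rtool(40,22);print(R.as_matrix().round(3)); print(inc([500,-395,230],R))
E
```

```text
[[ 0.287  0.643  0.71 ]
 [ 0.241 -0.766  0.596]
 [ 0.927  0.    -0.375]]
([0.3292, -0.0952, 0.1313], [15.7, 47.42, -16.49])
```

Emit:
apply_moves(increments=[[[0.11,-0.032,0.044],[5.2,15.8,-5.5],0],[[0.22,-0.064,0.088],[10.4,31.6,-11],0],[[0.329,-0.095,0.131],[15.7,47.4,-16.5],0],[[0.329,-0.095,0.131],[15.7,47.4,-16.5],0],[[0.329,-0.095,0.131],[15.7,47.4,-16.5],0],[[0.329,-0.095,0.131],[15.7,47.4,-16.5],0],[[0.329,-0.095,0.131],[15.7,47.4,-16.5],0],[[0.329,-0.095,0.131],[15.7,47.4,-16.5],0],[[0.329,-0.095,0.131],[15.7,47.4,-16.5],0],[[0.329,-0.095,0.131],[15.7,47.4,-16.5],0],[[0.329,-0.095,0.131],[15.7,47.4,-16.5],0]])

```text
time_s: 1.9
eef_pos: [500.9, -394.2, 231.9]
orientation: [-0.191, 0.778, 0.286, 0.525]
wrist_force: [0.1, 0.0, -0.1]
width: -0.4
```

Run:
```python
from h import *
s=state();print(s["eef_pos"],s["qpos"],s["time_s"]); R=Rtool(40,22)
print(inc([540,-362,92],R))
save("wrist","w1"); save("scene","s1")
```

```text
[ 500.85279085 -394.16940569  231.88779406] [-1.25949043  0.78997166  1.52357554  1.03079531  1.5758376  -0.82415489] 1.9
([-0.1106, 0.0003, 0.0995], [-0.11, 0.04, 0.24])
```

View pics/w1.png

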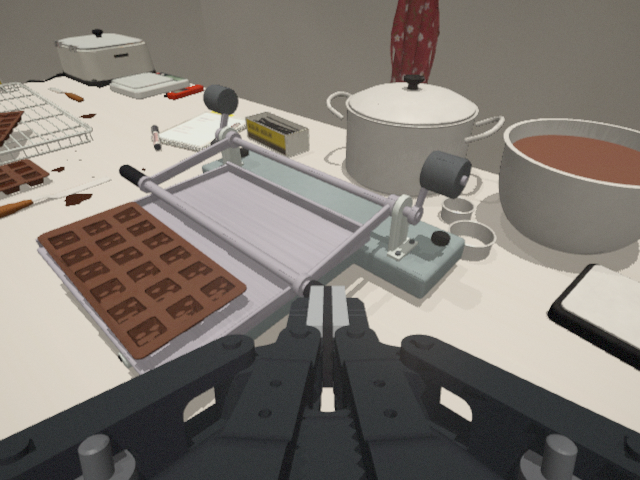

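View pics/s1.png

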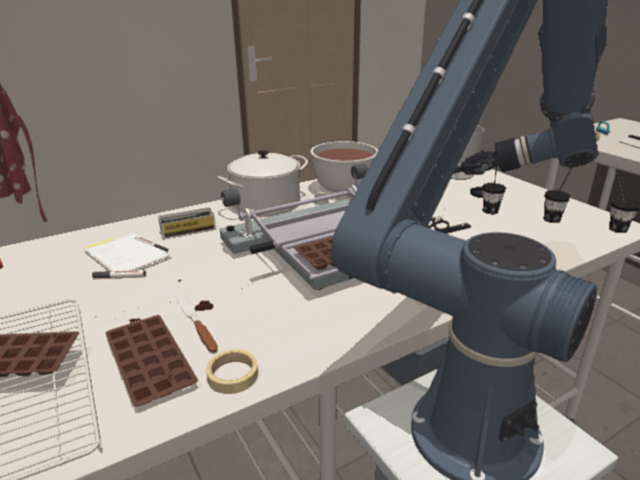

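The wrist view shows the shut fingers at (325,300) pointing toward the right grip, with a clear path past it. I'll descend to the pre-insertion pose next.

Run:
```python
from h import *
R=Rtool(40,22)
print(inc([537,-370,93.5],R)); p,R0=cur(); z=load("w1"); o,d=ray(z,320,240); print("cam in tool",R0.inv().apply(o-p))
```

```text
([-0.1121, 0.0046, 0.0916], [-0.14, 0.03, 0.23])
cam in tool [  64.44611724    0.72469455 -130.72917472]
```

Emit:
apply_moves(increments=[[[-0.05,0.003,0.045],[0,0,0],0],[[-0.1,0.005,0.085],[0,0,0],0],[[-0.109,0.005,0.092],[0,0,0],0],[[-0.109,0.005,0.092],[0,0,0],0],[[-0.109,0.005,0.092],[0,0,0],0]])

```text
time_s: 2.62
eef_pos: [539.0, -370.2, 98.3]
orientation: [-0.19, 0.778, 0.287, 0.526]
wrist_force: [0.5, -0.4, 0.0]
width: 0.2
```

Run:
```python
from h import *
s=state();print(s["eef_pos"],s["qpos"],s["time_s"]); R=Rtool(40,22)
save("wrist","w2"); save("top","t2")
print(inc([608,-310.6,56],R))
z=load("t2");cv2.imwrite("pics/t2c.png",cv2.resize(z["p"][80:330,230:600,::-1],None,fx=2.1,fy=2.1,interpolation=2))
```

```text
[ 539.00907444 -370.19687674   98.31170973] [-1.18953525  1.00084408  1.52786115  1.09568913  1.43045486 -0.99312673] 2.625
([-0.0051, -0.0012, 0.1005], [-0.06, 0.06, 0.45])
```

View pics/w2.png

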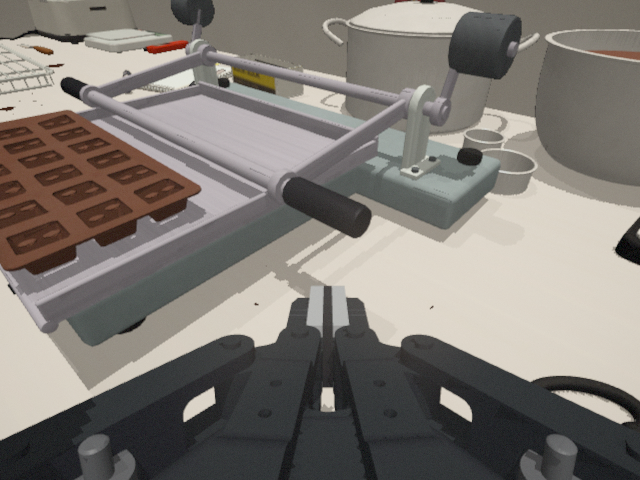

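View pics/t2c.png

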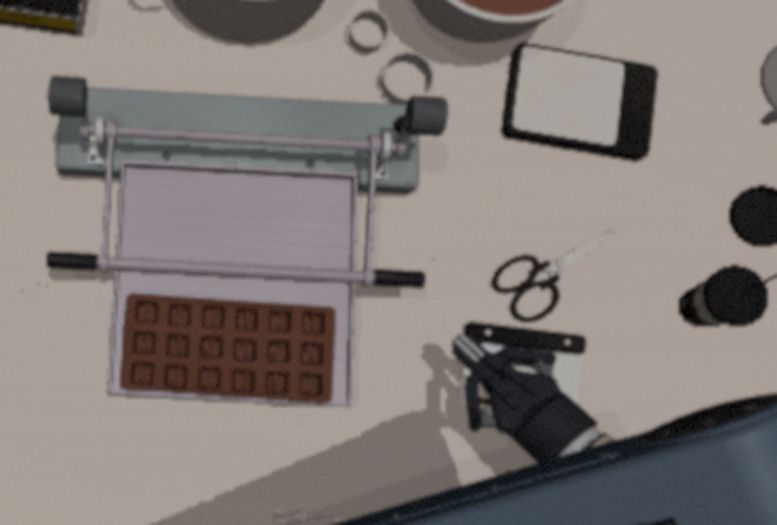

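The sleeve is ahead at (325,205) in the wrist view. Inserting along the finger axis passes under it, so I'll do that now.

Emit:
apply_moves(increments=[[[-0.002,-0.001,0.025],[0,0,0],0],[[-0.002,-0.001,0.05],[0,0,0],0],[[-0.002,-0.001,0.075],[0,0,0],0],[[-0.002,-0.001,0.1],[0,0,0],0],[[-0.002,-0.001,0.1],[0,0,0],0],[[-0.002,-0.001,0.1],[0,0,0],0]])

```text
time_s: 3.48
eef_pos: [608.7, -308.4, 56.7]
orientation: [-0.191, 0.778, 0.286, 0.525]
wrist_force: [0.3, -1.0, 0.0]
width: 0.3
```

Run:
```python
from h import *
s=state();print(s["eef_pos"],s["qpos"],s["wrist_force"],s["time_s"]); R=Rtool(40,22)
save("wrist","w3"); save("top","t3")
R0=cur()[1]
for t in(0.1,.25,.4,.55,.7,.8,.9,1.0):
    f=t-.135; D=156*np.array([-np.cos(f)+np.cos(.135),0,np.sin(f)+np.sin(.135)]); print(t,D.round(1),(R0.inv().apply(D+[2,0,4])).round(1))
z=load("t3");cv2.imwrite("pics/t3c.png",cv2.resize(z["p"][80:330,230:600,::-1],None,fx=2.1,fy=2.1,interpolation=2))
```

```text
[ 608.72560486 -308.35875777   56.71321613] [-1.04502744  1.06644762  1.5341417   1.22137934  1.3309472  -1.02479544] [ 0.28573204 -0.97116235  0.04111329] 3.475
0.1 [-1.3  0.  15.5] [18.3  0.5 -6.8]
0.25 [-0.4  0.  38.9] [ 40.2   1.2 -14.9]
0.4 [ 4.   0.  61.9] [ 62.8   4.1 -20.4]
0.55 [11.8  0.  83.9] [ 85.4   9.2 -23.2]
0.7 [ 22.8   0.  104.5] [107.7  16.4 -23.1]
0.8 [ 31.8   0.  117.3] [122.   22.3 -21.5]
0.9 [ 42.   0. 129.] [135.8  28.9 -18.7]
1.0 [ 53.4   0.  139.7] [149.   36.3 -14.6]
```

View pics/w3.png

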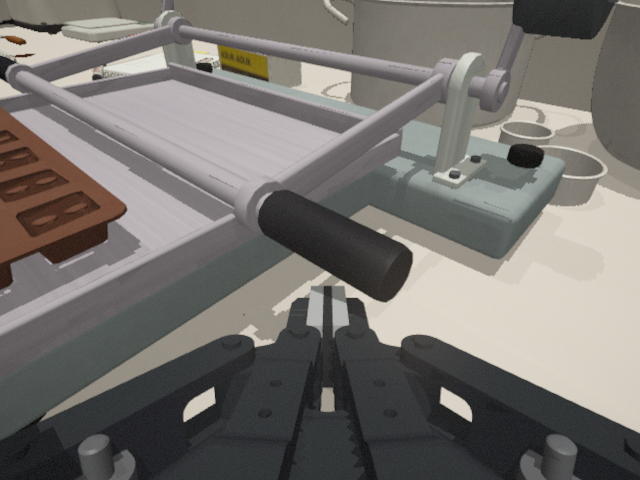

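View pics/t3c.png

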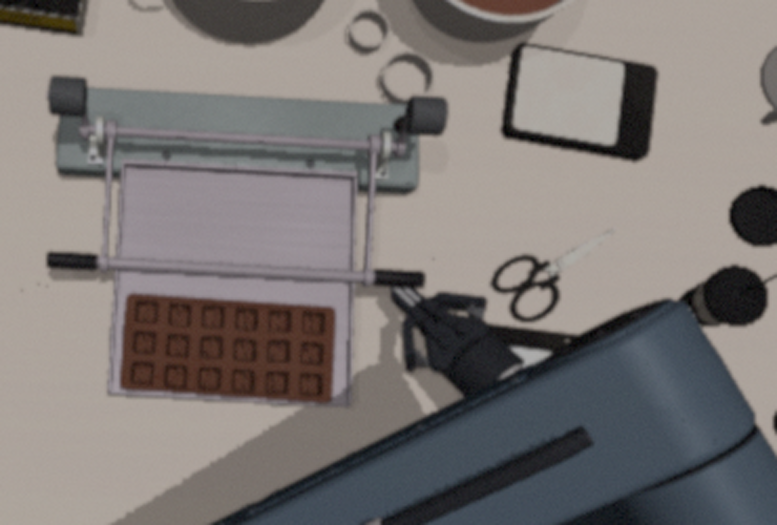

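The tip is only just under the sleeve, so I'll go 15 mm deeper and then raise slowly for the first stretch.

Emit:
apply_moves(increments=[[[0,0,0.008],[0,0,0],0],[[0,0,0.015],[0,0,0],0],[[0.005,0,0.014],[0,0,0],0],[[0.012,0,0.011],[0,0,0],0],[[0.02,0,0.008],[0,0,0],0],[[0.028,0.001,0.005],[0,0,0],0],[[0.035,0.001,0.003],[0,0,0],0],[[0.042,0.001,0],[0,0,0],0]])

```text
time_s: 4.58
eef_pos: [618.8, -298.5, 95.5]
orientation: [-0.193, 0.779, 0.286, 0.524]
wrist_force: [-7.1, -0.2, -2.3]
width: 0.1
```

Run:
```python
from h import *
s=state();print(s["eef_pos"],s["qpos"],s["wrist_force"],s["time_s"])
save("wrist","w4")
```

```text
[ 618.79850504 -298.45163984   95.51665353] [-1.02237893  1.00014823  1.54994897  1.22499854  1.33672249 -0.96828418] [-7.0863771  -0.1933977  -2.28590487] 4.575
```

View pics/w4.png

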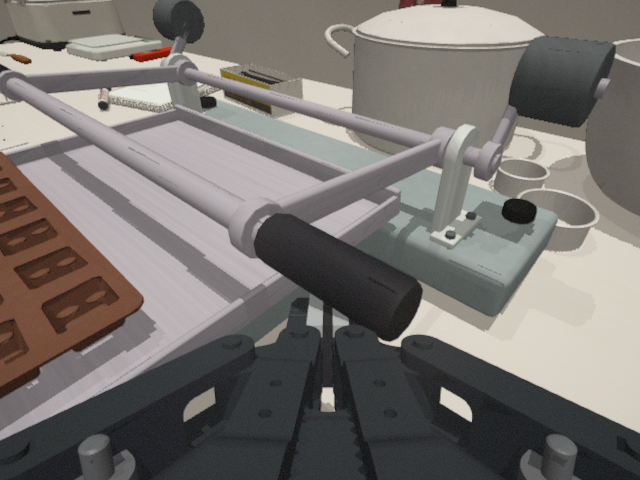

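The gate is up about 0.2 rad with the sleeve riding on the fingers. The force is mostly along -x, so I'll back off slightly in x while continuing to raise.

Emit:
apply_moves(increments=[[[0.002,-0.004,-0.006],[0,0,0],0],[[0.009,-0.004,-0.009],[0,0,0],0],[[0.017,-0.003,-0.011],[0,0,0],0],[[0.025,-0.003,-0.014],[0,0,0],0],[[0.034,-0.002,-0.016],[0,0,0],0]])

```text
time_s: 5.25
eef_pos: [618.5, -299.1, 134.1]
orientation: [-0.191, 0.778, 0.286, 0.525]
wrist_force: [-0.5, -1.0, -1.4]
width: 0.4
```

Run:
```python
from h import *
s=state();print(s["eef_pos"],s["qpos"],s["wrist_force"],s["time_s"])
save("wrist","w5")
```

```text
[ 618.48467929 -299.05096606  134.14732495] [-1.02386389  0.93606384  1.56069706  1.21640155  1.35507402 -0.92107828] [-0.47754366 -1.00832643 -1.38263273] 5.25
```

View pics/w5.png

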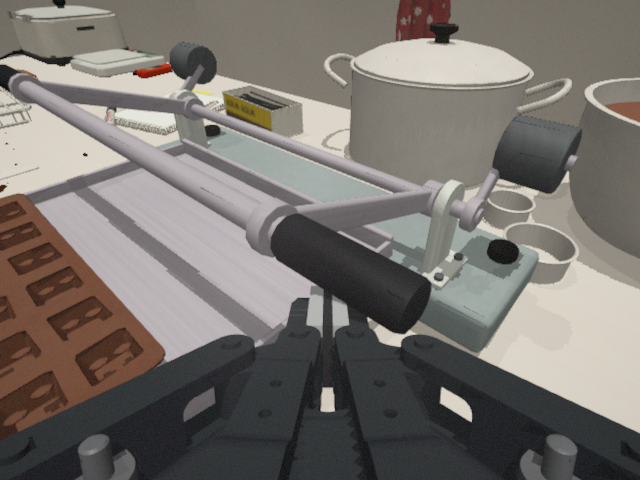

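The sleeve sits cleanly on the finger pads with a force of about 1.5 N and the gate at roughly 0.5 rad. I'll continue along the arc.

Emit:
apply_moves(increments=[[[0.0095,0.0025,0],[0,0,0],0],[[0.019,0.005,-0.001],[0,0,0],0],[[0.028,0.0085,0],[0,0,0],0],[[0.036,0.0115,0],[0,0,0],0],[[0.044,0.015,0.001],[0,0,0],0],[[0.052,0.0185,0.003],[0,0,0],0]])

```text
time_s: 6.05
eef_pos: [647.5, -298.5, 181.0]
orientation: [-0.191, 0.778, 0.286, 0.525]
wrist_force: [-0.2, -0.2, -0.7]
width: 0.0
```

Run:
```python
from h import *
s=state();print(s["eef_pos"],s["wrist_force"],s["time_s"])
save("wrist","w6")
```

```text
[ 647.4558137  -298.51676421  181.03830038] [-0.21601689 -0.16796573 -0.68106915] 6.05
```

View pics/w6.png

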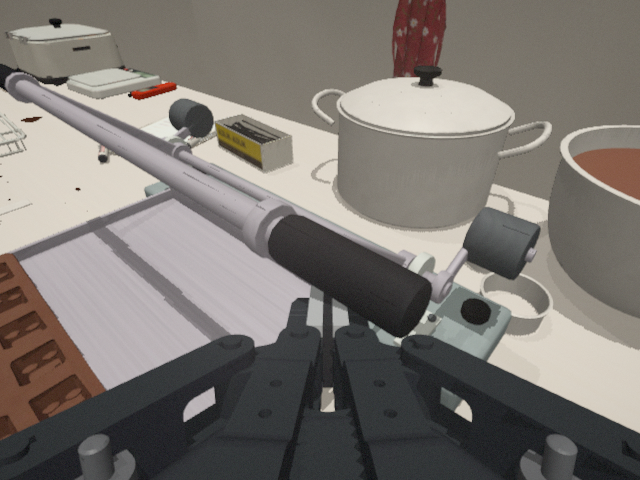

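Emit:
apply_moves(increments=[[[0.007,0.004,0.002],[0,0,0],0],[[0.0135,0.008,0.004],[0,0,0],0],[[0.02,0.0115,0.007],[0,0,0],0],[[0.02,0.0115,0.007],[0,0,0],0]])

```text
time_s: 6.6
eef_pos: [665.6, -298.0, 196.9]
orientation: [-0.191, 0.778, 0.287, 0.525]
wrist_force: [-0.0, -0.5, -0.3]
width: 0.3
```

Run:
```python
from h import *
s=state();print(s["eef_pos"],s["wrist_force"],s["time_s"])
save("wrist","w7")
```

```text
[ 665.56623514 -298.02371533  196.90965545] [-0.01747182 -0.48232409 -0.31882928] 6.6
```

View pics/w7.png

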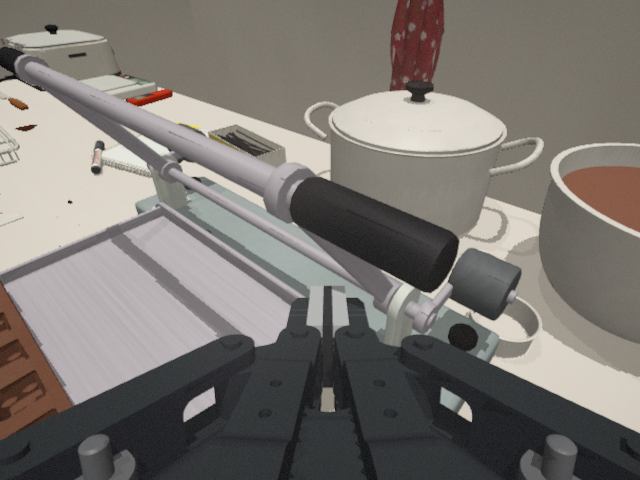

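The bar has left the fingers and is tipping by itself. I'll hold while it settles.

Emit:
apply_moves(increments=[[[0,0,-0.005],[0,0,0],0],[[0,0,-0.01],[0,0,0],0],[[0,0,-0.01],[0,0,0],0],[[0,0,-0.01],[0,0,0],0],[[0,0,-0.01],[0,0,0],0],[[0,0,-0.01],[0,0,0],0],[[0,0,-0.01],[0,0,0],0],[[0,0,-0.01],[0,0,0],0]])

```text
time_s: 7.65
eef_pos: [658.0, -304.0, 200.1]
orientation: [-0.191, 0.778, 0.286, 0.525]
wrist_force: [-0.1, 0.1, -0.3]
width: 0.5
```

Run:
```python
from h import *
s=state();print(s["eef_pos"],s["wrist_force"],s["time_s"])
save("wrist","w8")
```

```text
[ 657.9782245  -304.04998864  200.12794259] [-0.08995623  0.0512605  -0.30438786] 7.65
```

View pics/w8.png

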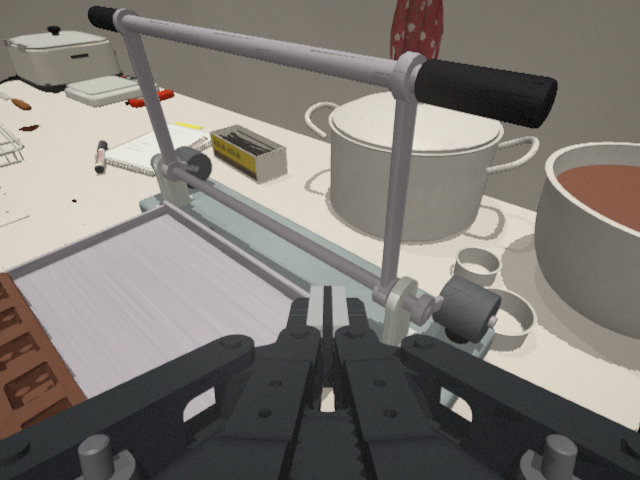

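The gate is up at its stop, with the bar at the top from (120,20) to (540,95). Next I retreat.

Emit:
apply_moves(increments=[[[0.01,0,-0.05],[0,0,0],0],[[0.03,0,-0.1],[0,0,0],0],[[0.05,0,-0.14],[0,0,0],0],[[0.05,0,-0.14],[0,0,0],0],[[0.05,0,-0.14],[0,0,0],0]])

```text
time_s: 8.32
eef_pos: [572.9, -375.2, 298.4]
orientation: [-0.192, 0.778, 0.286, 0.525]
wrist_force: [-0.1, 0.6, -0.2]
width: 0.2
```

Run:
```python
from h import *
print(state()["eef_pos"]); print(inc([425,-104,250],Rtool(-1.33,90)))
```

```text
[ 572.91792843 -375.18650525  298.41808345]
([-0.0209, -0.3026, 0.0759], [-24.54, -64.84, 36.59])
```

Emit:
apply_moves(increments=[[[-0.003,-0.038,0.01],[-3.1,-8.1,4.6],1],[[-0.005,-0.076,0.019],[-6.1,-16.2,9.1],1],[[-0.008,-0.113,0.028],[-9.2,-24.3,13.7],1],[[-0.01,-0.151,0.038],[-12.3,-32.4,18.3],1],[[-0.013,-0.189,0.047],[-15.3,-40.5,22.9],1],[[-0.016,-0.227,0.057],[-18.4,-48.6,27.4],1],[[-0.018,-0.265,0.066],[-21.5,-56.7,32],1],[[-0.021,-0.303,0.076],[-24.5,-64.8,36.6],1],[[-0.021,-0.303,0.076],[-24.5,-64.8,36.6],1],[[-0.021,-0.303,0.076],[-24.5,-64.8,36.6],1],[[-0.021,-0.303,0.076],[-24.5,-64.8,36.6],1],[[-0.021,-0.303,0.076],[-24.5,-64.8,36.6],1]])

```text
time_s: 9.82
eef_pos: [424.9, -104.7, 249.9]
orientation: [-0.0, 1.0, -0.012, 0.001]
wrist_force: [0.9, 0.4, 0.1]
width: 85.3
```

Run:
```python
from h import *
s=state();print(s["eef_pos"],s["qpos"],s["width"]); print(inc([425,-104,250],Rtool(-1.33,90)))
save("wrist","w9"); save("top","t9")
```

```text
[ 424.89261243 -104.67149368  249.89345844] [-4.98856058e-01  2.63947676e-01  1.87241628e+00  1.50341278e-03
  1.00445152e+00  1.09508006e+00] 85.33372913851574
([0.0001, -0.0007, -0.0001], [-0.04, -0.07, -0.04])
```

View pics/w9.png

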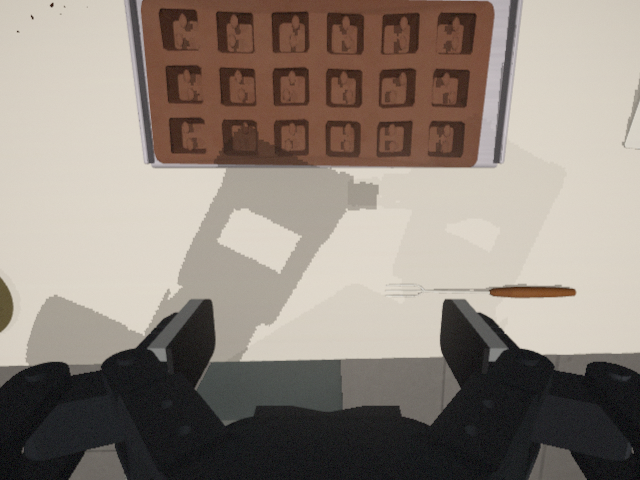

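View pics/t9.png

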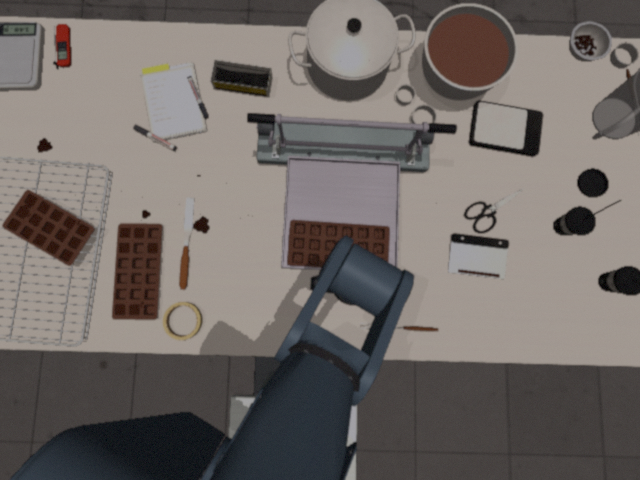

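The wrist view shows the mould's front edge at row ~164, columns 155–478, and the tray side lips at 150 and 503. I'll measure that edge.

Run:
```python
from h import *
z=load("w9")
for h in(64,82): print(h,*[onz(z,u,v,h).round(1) for u,v in((165,163),(320,165),(470,166))])
print("tray",onz(z,150,163,64),onz(z,503,163,64))
```

```text
64 [478.2  28.1  64. ] [473.4 -99.4  64. ] [ 469.5 -222.9   64. ]
82 [479.   20.4  82. ] [474.4 -99.8  82. ] [ 470.8 -216.3   82. ]
tray [478.54429415  40.432509    64.        ] [ 471.28275872 -249.83405518   64.        ]
```

Run:
```python
from h import *
p,R0=cur()
for n,pix in(("w9",[(197,305),(205,302),(211,310),(190,308),(447,303),(455,303),(463,306)]),("w8",[(318,292),(337,292),(318,300),(337,300)])):
    z=load(n)
    o,d=ray(z,320,240)
    for u,v in pix:
        R=cv2.Rodrigues(z["rvec"].reshape(3))[0]; t=z["tvec"].reshape(3)
        q=dep(z,u,v)
        if n=="w9": print(n,u,v,z["d"][v,u],R0.inv().apply(q-p).round(1))
        else: print(n,u,v,z["d"][v,u],(z["d"][v,u]*0+z["d"][v,u]))
```

```text
w9 197 305 130.22687 [ 11.9 -45.4 -10.2]
w9 205 302 133.53857 [ 11.6 -43.7  -6.8]
w9 211 310 138.6395 [  6.7 -43.1  -2.9]
w9 190 308 128.07053 [ 11.9 -47.  -12.4]
w9 447 303 135.04251 [10.6 42.5 -5.4]
w9 455 303 131.84575 [11.9 44.3 -8.4]
w9 463 306 130.4811 [11.4 46.6 -9.9]
w8 318 292 141.62755 141.62755
w8 337 292 141.31749 141.31749
w8 318 300 134.2121 134.2121
w8 337 300 134.72935 134.72935
```

The open fingertips sit about 2 mm behind the TCP. I'll descend in front of the mould.

Emit:
apply_moves(increments=[[[0.01,-0.004,0.06],[0,0,0],1],[[0.013,-0.004,0.12],[0,0,0],1],[[0.014,-0.004,0.16],[0,0,0],1],[[0.014,-0.004,0.182],[0,0,0],1],[[0.014,-0.004,0.182],[0,0,0],1],[[0.014,-0.004,0.182],[0,0,0],1]])

```text
time_s: 10.68
eef_pos: [439.9, -101.1, 68.8]
orientation: [0.0, 1.0, -0.012, 0.001]
wrist_force: [0.6, 0.4, -0.1]
width: 85.5
```

Run:
```python
from h import *
s=state();print(s["eef_pos"],s["qpos"],s["wrist_force"])
save("wrist","w10"); save("scene","s10")
```

```text
[ 439.86036157 -101.0626157    68.81857584] [-4.74927266e-01  6.23258269e-01  2.00371227e+00  1.84989743e-03
  5.12134371e-01  1.11804856e+00] [ 0.61550394  0.39815958 -0.13443496]
```

View pics/w10.png

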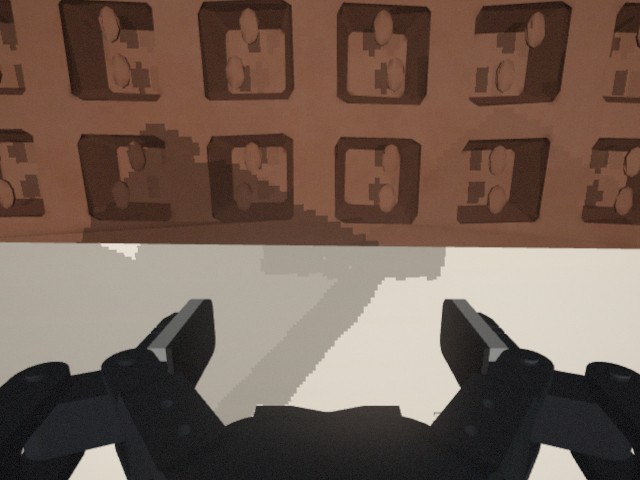

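View pics/s10.png

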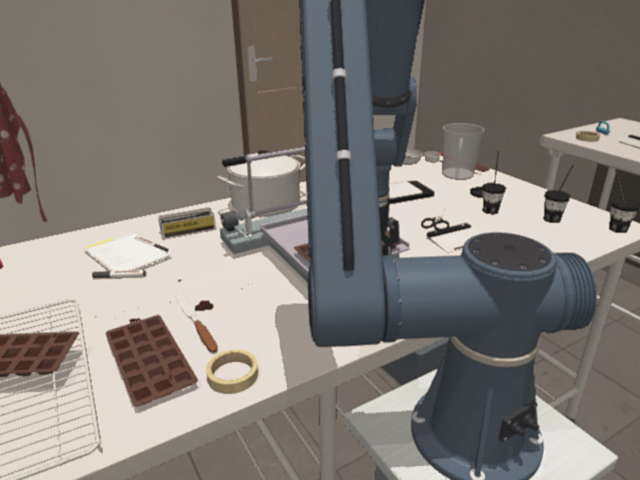

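The mould's edge is parallel to the finger line and the tips are at mid-rim height. I'll push back along tool x.

Emit:
apply_moves(increments=[[[0.01,0,0],[0,0,0],1],[[0.02,0,0],[0,0,0],1],[[0.026,0,0],[0,0,0],1],[[0.032,0,0],[0,0,0],1],[[0.038,0,0],[0,0,0],1],[[0.045,0,0],[0,0,0],1],[[0.052,0,0],[0,0,0],1],[[0.06,0,0],[0,0,0],1]])

```text
time_s: 11.78
eef_pos: [499.9, -101.9, 68.2]
orientation: [-0.0, 1.0, -0.012, 0.001]
wrist_force: [-1.0, 0.5, 0.1]
width: 85.2
```

Run:
```python
from h import *
s=state();print(s["eef_pos"],s["wrist_force"])
save("wrist","w11")
z=load("w11"); print(onz(z,100,244,82),onz(z,540,244,82))
```

```text
[ 499.9370693  -101.91130768   68.15510935] [-0.9892361   0.52414413  0.07451155]
[536.34371986 -29.54521136  82.        ] [ 532.94667304 -170.72071808   82.        ]
```

View pics/w11.png

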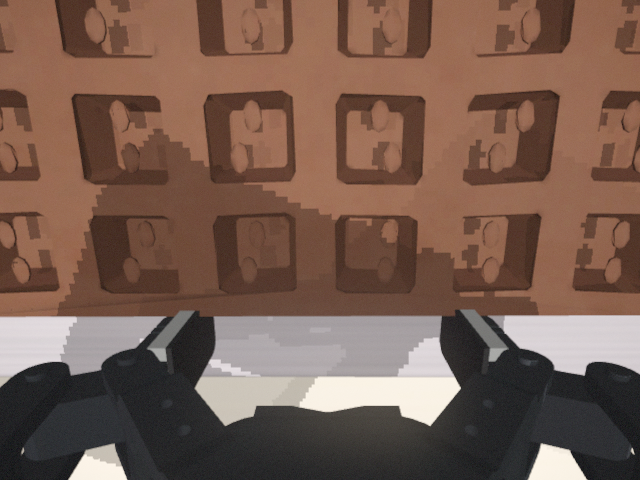

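The mould slides square against both pads at about 1 N. Continuing.

Emit:
apply_moves(increments=[[[0.01,0,0],[0,0,0],1],[[0.02,0,0],[0,0,0],1],[[0.03,0,0],[0,0,0],1],[[0.04,0,0],[0,0,0],1],[[0.05,0,0],[0,0,0],1],[[0.06,0,0],[0,0,0],1],[[0.07,0,0],[0,0,0],1],[[0.08,0,0],[0,0,0],1],[[0.09,0,0],[0,0,0],1],[[0.1,0,0],[0,0,0],1],[[0.105,0,0],[0,0,0],1],[[0.108,0,0],[0,0,0],1]])

```text
time_s: 13.32
eef_pos: [607.3, -104.3, 68.5]
orientation: [-0.0, 1.0, -0.012, 0.0]
wrist_force: [-2.8, 0.5, 1.6]
width: 85.8
```

Run:
```python
from h import *
s=state();print(s["eef_pos"],s["wrist_force"])
save("wrist","w12");save("top","t12")
z=load("t12");cv2.imwrite("pics/t12c.png",cv2.resize(z["p"][90:290,230:450,::-1],None,fx=3,fy=3,interpolation=2))
```

```text
[ 607.27722709 -104.32028552   68.51729553] [-2.76624325  0.53194498  1.60701563]
```

View pics/w12.png

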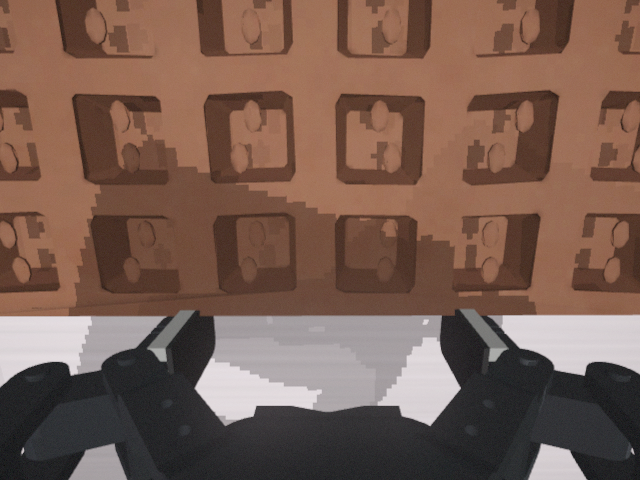

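View pics/t12c.png

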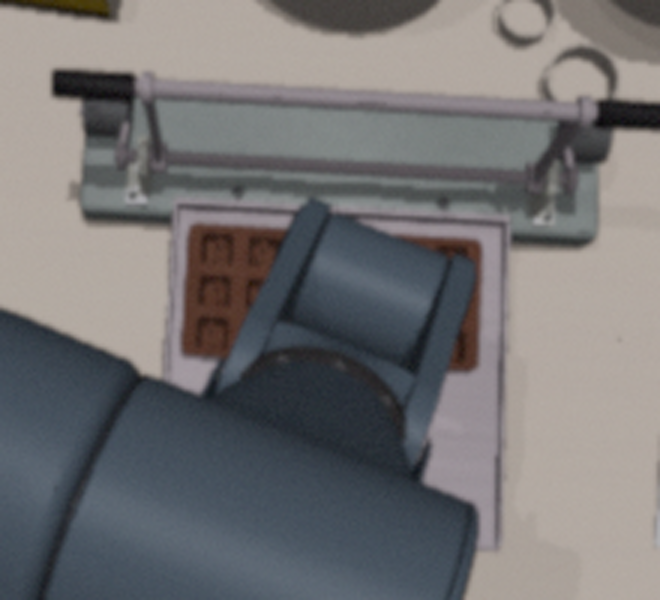

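About 10 mm remain to the stop, so I'll creep in.

Emit:
apply_moves(increments=[[[0.003,0,0],[0,0,0],1],[[0.006,0,0],[0,0,0],1],[[0.008,0,0],[0,0,0],1],[[0.01,0,0],[0,0,0],1],[[0.01,0,0],[0,0,0],1]])

```text
time_s: 14.05
eef_pos: [617.8, -104.6, 68.5]
orientation: [-0.0, 1.0, -0.012, 0.001]
wrist_force: [-0.7, 0.2, 0.3]
width: 85.3
```

Emit:
apply_moves(increments=[[[0.0015,0,0],[0,0,0],1],[[0.003,0,0],[0,0,0],1],[[0.003,0,0],[0,0,0],1]])

```text
time_s: 14.42
eef_pos: [620.6, -104.7, 68.4]
orientation: [-0.0, 1.0, -0.012, 0.001]
wrist_force: [-1.0, -0.2, 0.3]
width: 85.2
```

Run:
```python
from h import *
save("top","t13")
z=load("t13");cv2.imwrite("pics/t13c.png",cv2.resize(z["p"][130:240,270:420,::-1],None,fx=5,fy=5,interpolation=2))
```

```text
(no output)
```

View pics/t13c.png

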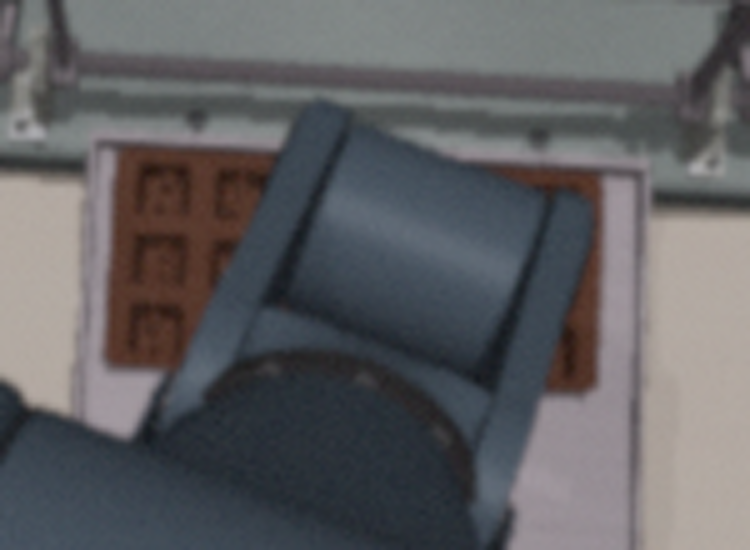

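It is nearly flush. I'll creep 1 mm at a time until the force rises.

Emit:
apply_moves(increments=[[[0.001,0,0],[0,0,0],1],[[0.002,0,0],[0,0,0],1],[[0.002,0,0],[0,0,0],1]])

```text
time_s: 14.85
eef_pos: [622.5, -104.7, 68.5]
orientation: [-0.0, 1.0, -0.012, 0.001]
wrist_force: [-1.3, 0.5, 1.4]
width: 85.3
```

Emit:
apply_moves(increments=[[[0.001,0,0],[0,0,0],1],[[0.002,0,0],[0,0,0],1],[[0.002,0,0],[0,0,0],1]])

```text
time_s: 15.22
eef_pos: [624.6, -104.8, 68.5]
orientation: [-0.0, 1.0, -0.012, 0.001]
wrist_force: [-1.5, 0.2, 1.0]
width: 85.5
```

Run:
```python
from h import *
save("wrist","w14");save("top","t14")
z=load("t14");cv2.imwrite("pics/t14c.png",cv2.resize(z["p"][130:240,270:420,::-1],None,fx=5,fy=5,interpolation=2))
```

```text
(no output)
```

View pics/t14c.png

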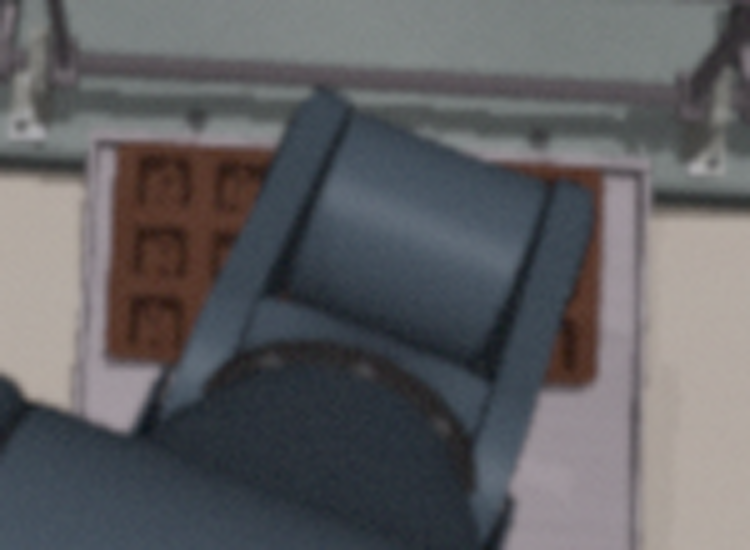

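View pics/w14.png

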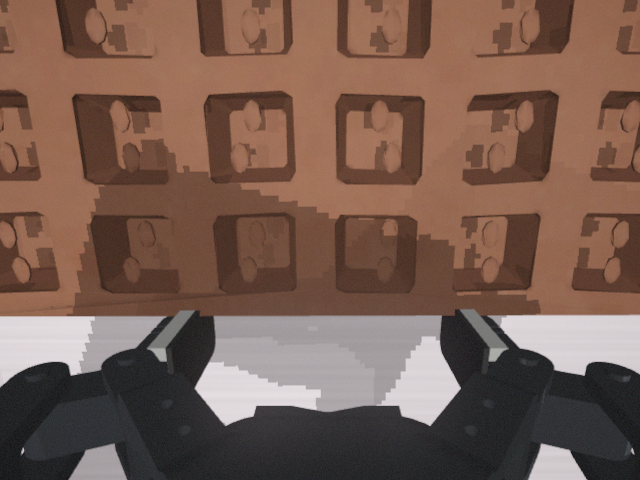

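The mould is still moving and the force is still sliding friction only, so it has not seated yet.

Emit:
apply_moves(increments=[[[0.001,0,0],[0,0,0],1],[[0.002,0,0],[0,0,0],1],[[0.002,0,0],[0,0,0],1]])

```text
time_s: 15.7
eef_pos: [624.7, -104.7, 68.4]
orientation: [-0.0, 1.0, -0.012, -0.001]
wrist_force: [-5.1, 0.1, 3.4]
width: 85.1
```

The stop is reached: the TCP no longer advances and the force is 5 N. I'll press slightly more to square the mould, then back off gently.

Emit:
apply_moves(increments=[[[0.001,0,0],[0,0,0],1],[[0.001,0,0],[0,0,0],1],[[0.001,0,0],[0,0,0],1]])

```text
time_s: 16.08
eef_pos: [624.7, -104.7, 68.4]
orientation: [-0.0, 1.0, -0.011, -0.002]
wrist_force: [-6.7, -1.1, 4.7]
width: 85.4
```

Emit:
apply_moves(increments=[[[-0.002,0,0],[0,0,0],1],[[-0.006,0,0],[0,0,0],1],[[-0.015,0,0],[0,0,0],1],[[-0.035,0,0],[0,0,0],1],[[-0.06,0,0],[0,0,0],1],[[-0.1,0,-0.03],[0,0,0],1],[[-0.15,0,-0.08],[0,0,0],1],[[-0.2,0,-0.14],[0,0,0],1],[[-0.22,0,-0.18],[0,0,0],1],[[-0.22,0,-0.18],[0,0,0],1],[[-0.22,0,-0.18],[0,0,0],1]])

```text
time_s: 17.45
eef_pos: [407.5, -100.0, 248.5]
orientation: [0.0, 1.0, -0.012, 0.002]
wrist_force: [-0.2, -0.0, -0.4]
width: 85.7
```

Run:
```python
from h import *
s=state();print(s["eef_pos"],s["time_s"])
save("wrist","w15");save("top","t15")
z=load("t15");cv2.imwrite("pics/t15c.png",cv2.resize(z["p"][100:290,230:450,::-1],None,fx=3.6,fy=3.1,interpolation=2))
```

```text
[407.46648467 -99.95789875 248.48302856] 17.45
```

View pics/t15c.png

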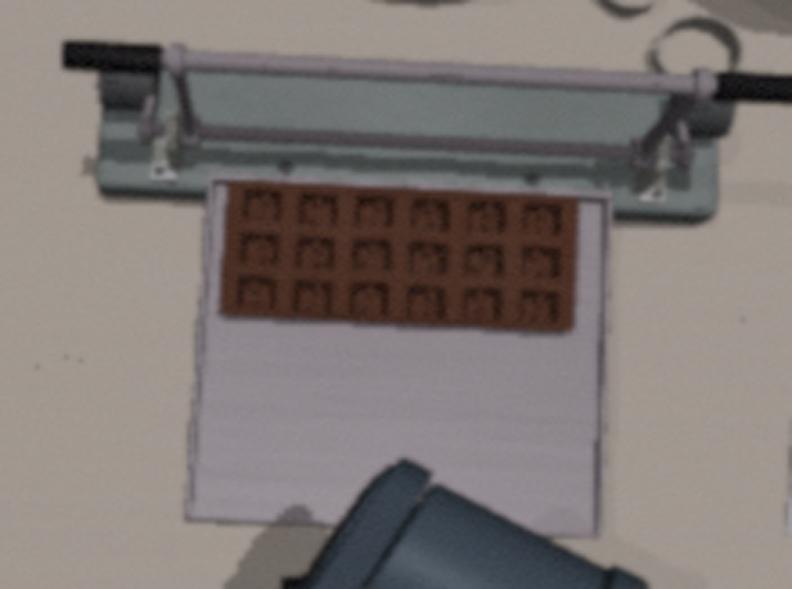

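View pics/w15.png

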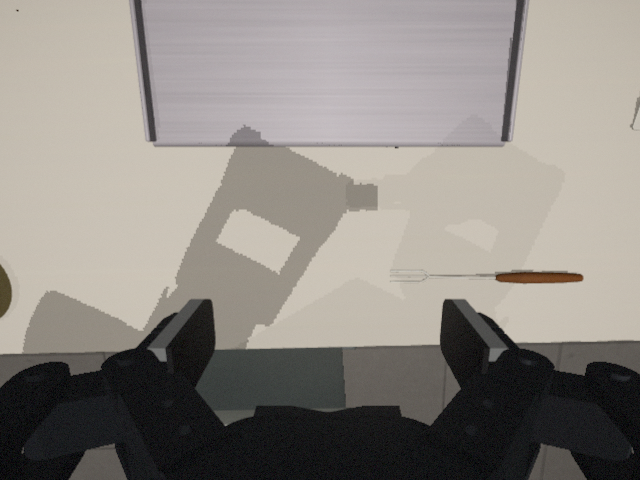

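The mould lies flush against the stop, with its rear edge on the stop line, and the gate is up. One numeric check before handing in.

Run:
```python
from h import *
z=load("t15"); hsv=cv2.cvtColor(z["p"],cv2.COLOR_RGB2HSV)
m=((hsv[...,0]<12)&(hsv[...,1]>90)&(z["p"][...,0]>30)).astype(np.uint8); m[:,:285]=0;m[:,400:]=0;m[:150]=0;m[225:]=0
m=cv2.morphologyEx(m,cv2.MORPH_CLOSE,np.ones((7,7)))
cols=np.arange(296,386); 
def fit(f,h):
    P=np.array([onz(z,c,f(np.nonzero(m[:,c])[0]),h) for c in cols]); k=np.polyfit(P[:,1],P[:,0],1); return k[0],np.polyval(k,-109)
print("front",fit(lambda r:r.max()+.5,82),"rear",fit(lambda r:r.min()-.5,82))
f=lambda a,b:(230+a/3.6,100+b/3.1)
print("stop",onz(z,*f(210,181),80),onz(z,*f(608,200),80))
a=load("top0")["p"].astype(int);b=z["p"].astype(int)
d=np.abs(a-b).max(2)
for n,(x0,y0,x1,y1) in dict(spare=(110,220,165,322),knife=(175,195,195,292),tape=(160,298,205,342),scraper=(445,230,512,280),fork=(405,320,440,335)).items(): print(n,(d[y0:y1,x0:x1]>40).mean())
```

```text
front (np.float64(0.028847877597261422), np.float64(636.6026533826787)) rear (np.float64(0.026084888159267405), np.float64(746.5494379438107))
stop [749.88922743  29.82423657  80.        ] [ 742.62433815 -251.58780046   80.        ]
spare 0.0
knife 0.0
tape 0.0
scraper 0.0
fork 0.0
```

Run:
```python
from workcell import *
print(job_done())
```

```text
the job is handed in; nothing more can be done
None
```

The gate is up and the mould is home against the rear stop. I handed the job in at about 17.5 s of the 58 s allowed; no verdict was reported.

- **Gate:** I pushed it up by the right-hand grip sleeve with the shut fingers from below. The largest wrist reading I saw was about 7 N, read only between moves. Past balance the bar left the fingers and tipped over on its own. The last pictures show it standing at its stop. I did not measure its angle in radians.
- **Mould:** I pushed it back along the tray with the open fingers until it stopped at the rear stop, with 5–7 N at contact, and then backed off.
    - **Position:** in the last top view its rear edge is at x 746.5 mm, against 746.2 mm for the stop.
    - **Squareness:** it is square to the stop within about 0.003 rad.
    - **One disagreement:** the mask put the front edge about 110 mm ahead of the rear edge, while the mould is 116 mm deep. The starting view came out short in the same way, so I put this down to the mask trimming the edge.
- **Other objects:** the spare mould, palette knife, tape, scraper and fork handle showed no change between the first and last top views.

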